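# Sort the left-hand and right-hand brackets into their side bins

### The arm

A 6-joint arm with a two-finger parallel gripper is mounted at the origin on a cart in front of the work surface, level with it; the furniture and walls round the work are solid. World frame = base frame: x ahead of the robot, y to its left, z up, the work surface at z = 0. Lengths are in mm, angles in rad, forces in N, time in s.
With the tool pointing down it reaches from about 400 to 925 mm from the base axis. Payload 12.5 kg.
Tool frame: the origin (TCP) lies at the centre of the arm's flange, where the gripper is bolted on; the fingertips stand 190 mm ahead of it and the grasp point (between the pads) lies env.grip_point_offset ahead of it (env.grip_point_offset is the distance from the TCP to the grasp point, in mm); z points along the fingers, x is the direction in which the jaws open and shut, and the axes are right-handed (so a half turn about z gives the same grasp; the last joint's range is limited). The gripper opens to 95 mm and grips with 3 to 60 N. Pads are 20 mm wide; open, the fingers measure 119 mm over their backs; the gripper's body (75 mm by 180 mm) begins 59 mm behind the grasp point.
Start: joints at [-1.401, 0.491, 1.559, -0, 1.092, -0.106], TCP at [170.218, -601.374, 404.761] pointing down, gripper open.
Joint ranges: [-3.1, 3.1], [-0.84, 2.19], [0.05, 2.79], [-1.13, 4.28], [0.06, 2.93], [-2.69, 2.69]. Speed limits (rad/s): [2.22, 2.22, 2.79, 3.14, 3.14, 3.14].

### API

Orientations are given as [roll, pitch, yaw] about the fixed x, y, z axes, in that order (R = Rz(yaw) Ry(pitch) Rx(roll)).
In Python, from cell import state, read_camera, camera_model, job_done, env gives the robot as it stands.
- The arm moves only by the tool arm_command, never from a script. Its argument "steps" is a list of rows, each a list of 6 numbers: the shift along the tool's x, y, z in cm, then the turn, a rotation vector about the tool's x, y, z in degrees. In form: [[dx, dy, dz, rx, ry, rz], ...]. A call has 1 to 12 rows; each row is the pose to reach, as a shift and turn from the pose commanded when the call began, along the tool's axes at that moment; what a row does not reach only later rows make up. A row lasts 1/12 s, in which the tool goes at most 41.7 mm and 7.16 degrees, less where a joint would pass 70% of its speed; a pose out of reach is approached as far as the arm can. A call with a gripper value outside its range is refused whole. "jaw" is the finger opening in cm, from 0 to 9.51, set as the call begins (left out, the last holds). The fingers move at their own pace and stop on an object; the grip force is fixed at half the most. Time passes only in rows, so rows that repeat a pose let the fingers close. It gives the time, the measured TCP pose, the force and the opening at its end, in the units of the state.
- state(): the state, without advancing time (a new reading comes with each control period).
- read_camera(name): name is "side" or "top" or "wrist"; returns the picture (400x640x3 uint8, red, green, blue); there is no depth.
- camera_model(name): a dict with "K" (3x3 intrinsics, pixels), "k1" (the pictures are not rectified: a ray, as slopes to the right and down, at radius r is drawn at 1 + k1 r^2 times it, then the intrinsics apply), "xyz" and "rotation" of the camera in the world. Camera axes: x right, y up, looking along -z (the intrinsics and any distortion apply to the point x, -y, -z); pixel columns grow to the right and rows downward; lengths in mm; the calibration is good to about 2 mm. A picture is of the moment at which its call begins: read the wrist's pose just before it. camera_model takes no time and is no camera call; for the wrist camera it gives the pose at the moment of the call.
- job_done(): hands the job in, once; it reports no verdict.
The state is a dict: "t": time; "joints": joint angles; "qvel": joint speeds; "tau": joint torques, N m; "eef_pos": TCP position; "tcp_rot": TCP orientation; "ft_force": force on the tool from outside, world axes, zero at the start; "moment": the same for the moment, N m; "opening": opening from 0.0 (shut) to 1.0 (fully open).
Only numpy, scipy, OpenCV 4.12 (cv2) and the standard library are available. Lean on these libraries where they do the work, as an engineer would, in place of code of your own. Each camera call takes 0.05 s, during which the arm holds its last target. There are 200 camera calls.

### The job

Two plain dark steel brackets on the desk are a mirror-image pair, one left-hand and one right-hand. Put the left-hand bracket into the grey bin on your left and the right-hand bracket into the grey bin on your right, each lying flat on its base on the bin's floor with its rib upright. A bracket is left-hand if, with its rib up and looking along its arm from the rounded end towards the end with the foot, the foot turns off to the left.

Things in the scene. Friction and masses are not known exactly. Their poses are not given: they have to be found in the camera images.
- left_bracket: Left-hand dark steel bracket, 150 g, any yaw. 5 mm base, L-shaped from above: arm 22 wide, from rounded end x=-41 to square end x=38 mm; there (x 14 to 38) a foot turns LEFT, to y=+39. Upright rib 10 mm thick (across y), x -22 to 22, z 5 to 45, on the arm's middle: pinch it from above along y. Origin: underside, below the rib's middle. x along the arm towards the foot end, y left, z up.
- right_bracket: Right-hand bracket: exact mirror image of left_bracket, same material and sizes, but its foot turns RIGHT, reaching y=-39 mm. Origin: underside, below the rib's middle. x along the arm towards the foot end, y left, z up. Either bracket may be the nearer; both start on their bases on the desk to the robot's right.
- left_bin: The left (larger y) of two identical shallow grey open bins near the desk's front edge, fixed. Outside 124 (x) by 140 (y) by 38 mm high; walls and floor 3 mm thick, inside 118 by 134 mm. Origin: centre of its underside. x away from the robot (within 0.12 rad), y to the robot's left, z up.
- right_bin: The right one of the two bins (smaller y), identical to left_bin, fixed. Same origin and axes. Behind the bins, in the middle, stands a blue tool case (front about x=0.48 to 0.51, y -0.07 to 0.23), 115 mm high, 200 mm with its raised handle: carry parts over or round it.

How it is judged:
By the outcome, as a careful person would: the job done as asked, in the order asked, and still so for the second after the job is handed in, with the robot touching nothing.
It also fails if it takes over 61 s, if anything falls off the work surface, if the arm or the gripper's body presses on something with over 40 N, if the wrist force passes 120 N, or if a joint passes its speed limit or range.

## Working session

There is one attempt and no reset: what is moved stays moved. The work goes in short steps, Python scripts to look and compute and a tool call to move; the robot and the scene stay as the last step left them, time stands still between calls to the robot, and variables do not carry over. Pictures are saved under pics/ and viewed, about 8 in all and at most 12, crops included, and the job is handed in when it is done.

Besides the shell and the picture viewer there is one more tool, called after ">>>" in YAML: its name, and indented under it one key for each argument. arm_command: Moves the arm, as the interface text tells. Its arguments: {"type":"object","properties":{"steps":{"type":"array"},"jaw":{"type":"number"}},"required":["steps"]}

```bash
mkdir -p pics; ls
cat > h.py <<'E'
import numpy as np, cv2
from cell import state, read_camera, camera_model, job_done, env
def snap(n,f):
    m=camera_model(n); im=read_camera(n); cv2.imwrite('pics/'+f,im[:,:,::-1]); return m,im
def ray(m,u,v):
    K=np.array(m['K']); p=np.array([(u-K[0,2])/K[0,0],(v-K[1,2])/K[1,1]]); s=p.copy()
    for _ in range(30): s=p/(1+m['k1']*(s@s))
    return np.array(m['xyz']),R(m)@np.array([s[0],-s[1],-1])
def R(m):
    r=np.array(m['rotation'],float)
    if r.shape==(3,3): return r
    from scipy.spatial.transform import Rotation as Q
    return Q.from_euler('xyz',r).as_matrix()
def at(m,u,v,z):
    o,d=ray(m,u,v); return o+d*(z-o[2])/d[2]
E
python3 - <<'E'
from h import *
s=state(); print(s, env.grip_point_offset)
ms=[]
for n in ('top','side','wrist'):
    m,im=snap(n,n+'0.png'); print(n,m)
E
```

```text
pics
{'t': 0.0, 'joints': array([-1.40061069e+00,  4.91563971e-01,  1.55942522e+00, -1.45156967e-05,
        1.09172050e+00, -1.05644721e-01]), 'qvel': array([ 0.00110617,  0.00068259, -0.00012584,  0.00056344, -0.00068379,
       -0.00116162]), 'tau': array([ 1.79978735e-03, -6.12642860e+01, -2.58186615e+01,  6.93111517e-02,
        4.81942354e-02, -1.00521427e-04]), 'eef_pos': array([ 170.20570487, -601.35015265,  404.16723825]), 'tcp_rot': array([-3.14148767e+00,  1.11216444e-03, -1.29495921e+00]), 'ft_force': array([0.93066606, 0.11492483, 0.53581658]), 'moment': array([ 0.01184082,  0.01877081, -0.02081714]), 'opening': 1.00178832747275} 171.3
top {'K': array([[494.78955334,   0.        , 317.23706505],
       [  0.        , 494.78955334, 196.69361397],
       [  0.        ,   0.        ,   1.        ]]), 'k1': -0.011696854247744744, 'xyz': array([ 440.79793328,  -39.24280288, 1363.47362203]), 'rotation': array([ 0.06800069, -0.0139406 , -1.55686273])}
side {'K': array([[388.16123183,   0.        , 321.95075798],
       [  0.        , 388.16123183, 200.97267988],
       [  0.        ,   0.        ,   1.        ]]), 'k1': 0.02619672194029522, 'xyz': array([ 336.16318087, -796.77307631,  413.58369699]), 'rotation': array([ 1.09808497, -0.01909657, -0.25317385])}
wrist {'K': array([[278.27418802,   0.        , 321.96972869],
       [  0.        , 278.27418802, 196.3769805 ],
       [  0.        ,   0.        ,   1.        ]]), 'k1': -0.014214571404746044, 'xyz': array([ 233.54871068, -583.35612812,  383.16884852]), 'rotation': array([-0.24252323,  0.00154393, -1.29558509])}
```

View pics/top0.png

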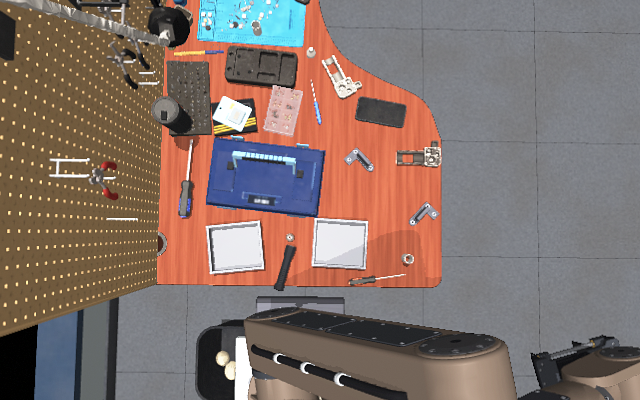

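View pics/wrist0.png

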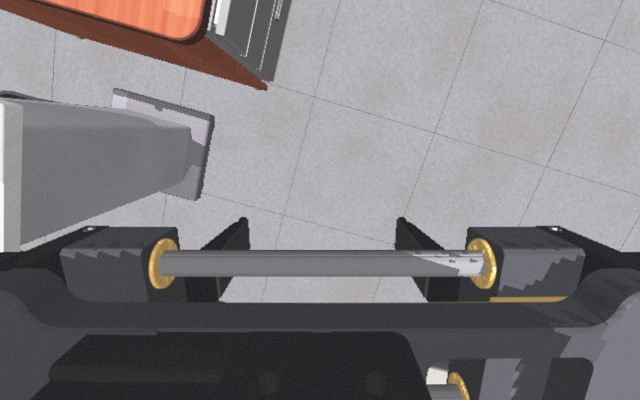

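The top view shows the brackets at about (359,159) and (424,214), the bins at (235,247) and (340,243), and the tool case between them and the back. I'll enlarge this area.

Run:
```python
import cv2,numpy as np
im=cv2.imread('pics/top0.png')
a=cv2.resize(im[140:180,335:385],None,fx=8,fy=8,interpolation=cv2.INTER_CUBIC)
b=cv2.resize(im[195:235,400:450],None,fx=8,fy=8,interpolation=cv2.INTER_CUBIC)
c=cv2.resize(im[210:280,200:375],None,fx=4,fy=4,interpolation=cv2.INTER_CUBIC)
o=np.zeros((600,800,3),np.uint8);o[:320,:400]=a;o[:320,400:]=b;o[320:600,:700]=c
cv2.imwrite('pics/top0c.png',o)
```

```text
(no output)
```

View pics/top0c.png

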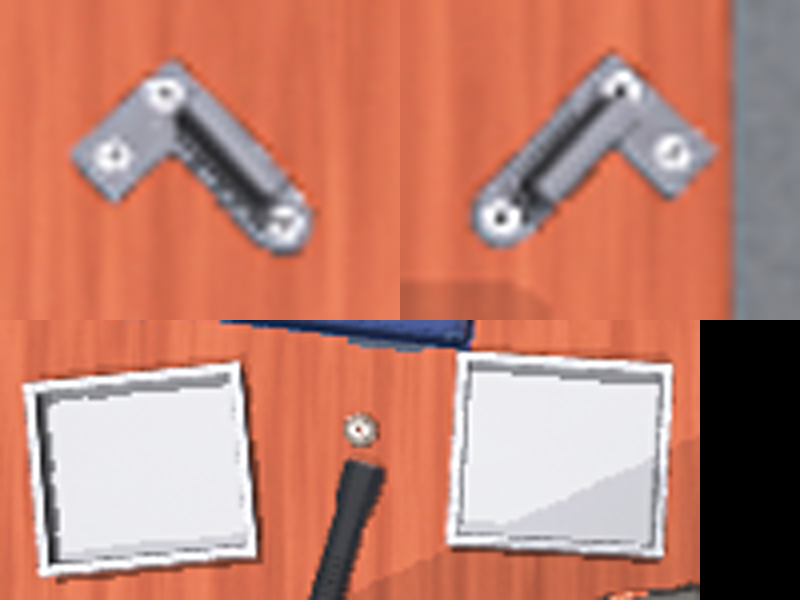

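Far bracket A has its rounded end at lower right and runs up-left, with the foot turning down-left, so it is left-hand. Near bracket B runs up-right with the foot turning down-right, so it is right-hand. Next I fit their poses.

```bash
cat >> h.py <<'E'
def fit(mod,obs):
    mod=np.array(mod,float);obs=np.array(obs,float)[:,:2];a=mod-mod.mean(0);b=obs-obs.mean(0)
    th=np.arctan2((a[:,0]*b[:,1]-a[:,1]*b[:,0]).sum(),(a*b).sum());c,s=np.cos(th),np.sin(th);Q=np.array([[c,-s],[s,c]])
    t=obs.mean(0)-Q@mod.mean(0); r=obs-(mod@Q.T+t); return t.round(1),round(th,3),np.abs(r).max().round(1)
E
python3 - <<'E'
from h import *
m=camera_model('top')
f=lambda P,ou,ov,x0,y0,k,z:[at(m,ou+(x-x0+.5)/k-.5,ov+(y-y0+.5)/k-.5,z) for x,y in P]
A=f([(172,60),(72,155),(115,203),(172,152),(283,222)],335,140,0,0,8,5)
B=f([(615,52),(715,150),(672,198),(618,150),(500,215)],400,195,400,0,8,5)
mA=[(38,-11),(38,39),(14,39),(14,11),(-30,0)]
print('A',fit(mA,A)); print('B',fit([(x,-y) for x,y in mA],B))
c=[(62,70),(62,-70),(-62,-70),(-62,70)]
print('L',fit(c,f([(22,383),(240,362),(257,555),(43,577)],200,210,0,320,4,38)))
print('R',fit(c,f([(458,352),(673,367),(662,557),(447,547)],200,210,0,320,4,38)))
print('case corner',[at(m,u,v,115) for u,v in[(316,216),(327,150),(206,205)]])
E
```

```text
A (array([ 638.8, -181.3]), np.float64(0.76), np.float64(1.5))
B (array([ 491. , -340.1]), np.float64(-0.752), np.float64(1.8))
L (array([394.2, 161.2]), np.float64(0.117), np.float64(3.6))
R (array([ 407., -118.]), np.float64(-0.045), np.float64(2.9))
case corner [array([477.21207358, -53.02147171, 115.        ]), array([645.61624894, -78.66395102, 115.        ]), array([500.91751178, 224.56333198, 115.        ])]
```

Fits agree with the given sizes to under 4 mm. I'll do the right-hand bracket B first, hovering above it for a close wrist look.

```bash
cat >> h.py <<'E'
from scipy.spatial.transform import Rotation as Rt
def row(x,y,z,yaw,frm=None):
    "frm: (pos mm, rpy) commanded; prints row to reach grasp point (x,y,z)"
    if frm is None: s=state(); frm=(s['eef_pos'],s['tcp_rot'])
    R0=Rt.from_euler('xyz',frm[1]); R1=Rt.from_euler('xyz',[np.pi,0,yaw])
    d=R0.inv().apply(np.array([x,y,z+171.3])-frm[0])/10
    print(d.round(2),np.degrees((R0.inv()*R1).as_rotvec()).round(2), 'dist',np.linalg.norm(d).round(1))
    return ([x,y,z+171.3],[np.pi,0,yaw])
E
python3 - <<'E'
from h import *
row(491,-340,160,-2.32)
E
```

```text
[-16.41 -37.98   7.32] [2.000e-02 4.000e-02 5.873e+01] dist 42.0
```

>>> arm_command:
  steps:
    - [-16.4,-38,7.3,0,0,58.7]
    - [-16.4,-38,7.3,0,0,58.7]
    - [-16.4,-38,7.3,0,0,58.7]
    - [-16.4,-38,7.3,0,0,58.7]
    - [-16.4,-38,7.3,0,0,58.7]
    - [-16.4,-38,7.3,0,0,58.7]
    - [-16.4,-38,7.3,0,0,58.7]
    - [-16.4,-38,7.3,0,0,58.7]
    - [-16.4,-38,7.3,0,0,58.7]
    - [-16.4,-38,7.3,0,0,58.7]
    - [-16.4,-38,7.3,0,0,58.7]
    - [-16.4,-38,7.3,0,0,58.7]
  jaw: 5

```text
t: 1.15
eef_pos: [493.7, -337.3, 330.7]
tcp_rot: [3.14, 0.0, -2.316]
ft_force: [-0.2, 0.1, -0.9]
opening: 0.527
```

>>> arm_command:
  steps:
    - [0,0,0,0,0,0]
    - [0,0,0,0,0,0]
    - [0,0,0,0,0,0]
    - [0,0,0,0,0,0]

```text
t: 1.48
eef_pos: [490.4, -341.0, 332.0]
tcp_rot: [-3.141, -0.0, -2.321]
ft_force: [-0.3, -0.2, 0.2]
opening: 0.526
```

Run:
```python
from h import *
s=state(); print(s['t'],s['eef_pos'],s['tcp_rot'],s['joints'].round(2))
m,im=snap('wrist','w1.png'); print({k:m[k] for k in('xyz','rotation')}); np.save('m1.npy',m,allow_pickle=True)
row(491,-340,160,-2.32)
```

```text
1.4833 [ 490.37518029 -341.02533028  332.02091413] [-3.14118366e+00 -1.40627096e-04 -2.32114608e+00] [-0.72  0.53  1.71 -0.    0.9   1.6 ]
{'xyz': array([ 538.32309341, -386.75873377,  310.97084071]), 'rotation': array([-2.42080948e-01, -9.31391101e-04, -2.32172443e+00])}
[-0.11  0.03  0.07] [-0.03 -0.   -0.06] dist 0.1
```

View pics/w1.png

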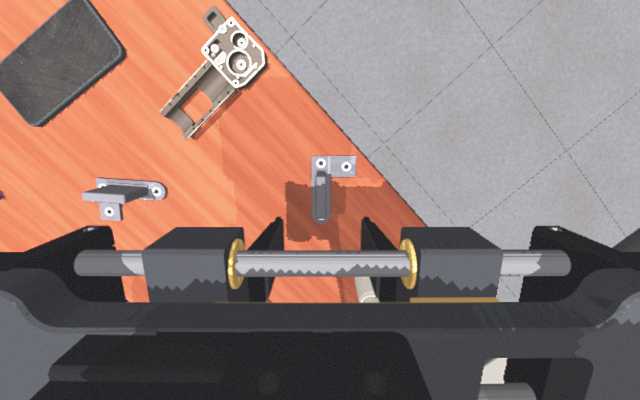

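The wrist view shows B with its corner at (312,156), foot end corners at (356,156) and (356,177), and the rib top from about (321,171) down to (321,221). It sits centred between the fingers. I'll check it against the fit.

Run:
```python
from h import *
m=np.load('m1.npy',allow_pickle=True).item()
print(fit([(38,11),(38,-39),(14,-39)],[at(m,u,v,5) for u,v in[(312,156),(356,156),(356,177)]]))
print('rib top near end', at(m,321.5,221,45), 'expect',491-22*np.cos(.752),-340+22*np.sin(.752))
row(491,-340,30,-2.32)
```

```text
(array([ 489., -340.]), np.float64(-0.747), np.float64(0.8))
rib top near end [ 471.80128978 -324.36391888   45.        ] expect 474.9328691645217 -324.9717829828145
[-0.11  0.03 13.07] [-0.03 -0.   -0.06] dist 13.1
```

>>> arm_command:
  steps:
    - [0,0.1,3,0,0,0]
    - [0,0.1,6,0,0,0]
    - [0,0.1,8.5,0,0,0]
    - [0,0.1,10.5,0,0,0]
    - [0,0.1,12,0,0,0]
    - [0,0.1,13,0,0,0]
    - [0,0.1,13,0,0,0]
    - [0,0.1,13,0,0,0]
    - [0,0.1,13,0,0,0]

```text
t: 2.28
eef_pos: [490.5, -339.8, 202.7]
tcp_rot: [-3.14, -0.0, -2.32]
ft_force: [-0.1, 0.3, 0.5]
opening: 0.525
```

>>> arm_command:
  steps:
    - [0,0,0,0,0,0]
    - [0,0,0,0,0,0]
    - [0,0,0,0,0,0]
    - [0,0,0,0,0,0]
    - [0,0,0,0,0,0]
    - [0,0,0,0,0,0]
    - [0,0,0,0,0,0]
    - [0,0,0,0,0,0]
    - [0,0,0,0,0,0]
    - [0,0,0,0,0,0]
  jaw: 0

```text
t: 3.12
eef_pos: [490.5, -339.4, 201.8]
tcp_rot: [-3.142, -0.0, -2.32]
ft_force: [-0.7, 0.2, 1.7]
opening: 0.107
```

>>> arm_command:
  steps:
    - [0,0,-2,0,0,0]
    - [0,0,-5,0,0,0]
    - [0,0,-8,0,0,0]
    - [0,0,-11,0,0,0]
    - [0,0,-13,0,0,0]
    - [0,0,-13,0,0,0]
    - [0,0,-13,0,0,0]
    - [0,0,-13,0,0,0]

```text
t: 3.78
eef_pos: [490.2, -339.2, 330.5]
tcp_rot: [3.14, -0.0, -2.32]
ft_force: [-0.0, 0.0, -3.4]
opening: 0.107
```

Run:
```python
from h import *
# right bin: bracket yaw psi=-0.045, bbox centre (-1.5,-14) onto bin centre
for n,b,psi,sg in (('R',(407,-118),-.045,-1),('L',(394.2,161.2),.117,1)):
    c,s=np.cos(psi),np.sin(psi); o=np.array([-1.5,14*sg]); print(n,np.array(b)-[c*o[0]-s*o[1],s*o[0]+c*o[1]])
s=state();print(s['t'],s['eef_pos'],s['opening'],s['joints'].round(2))
f=row(408,-104,160,-1.616); row(408,-104,33.5,-1.616,f)
```

```text
R [ 409.1282689  -104.08164983]
L [397.32401042 147.47081361]
3.7833 [ 490.2115961  -339.22696623  330.5479452 ] 0.10656425461818773 [-0.72  0.53  1.71 -0.    0.9   1.6 ]
[-11.64  22.03  -0.04] [ 9.000e-02  3.000e-02 -4.031e+01] dist 24.9
[ 0.   -0.   12.65] [0. 0. 0.] dist 12.6
```

Held (opening 10.1 mm, the rib's thickness). Moving over the right bin.

>>> arm_command:
  steps:
    - [-1.2,2.2,0,0,0,-4]
    - [-2.7,5.2,0,0,0,-10]
    - [-4.4,8.2,0,0,0,-16]
    - [-6,11.2,0,0,0,-22]
    - [-7.6,14.2,0,0,0,-28]
    - [-9.2,17.4,0,0,0,-33]
    - [-10.6,20,0,0,0,-37]
    - [-11.6,22,0,0,0,-40.3]
    - [-11.6,22,0,0,0,-40.3]
    - [-11.6,22,0,0,0,-40.3]
    - [-11.6,22,0,0,0,-40.3]

```text
t: 4.7
eef_pos: [408.6, -105.0, 331.1]
tcp_rot: [3.141, 0.0, -1.617]
ft_force: [0.1, 0.4, -2.2]
opening: 0.103
```

Run:
```python
from h import *
s=state();print(s['t'],s['eef_pos'],s['tcp_rot'],s['opening'],s['joints'].round(2))
m,im=snap('wrist','w2.png');m2,im2=snap('side','s2.png')
cv2.imwrite('pics/c2.png',cv2.resize(np.vstack([im,im2])[:,:,::-1],(480,600),interpolation=cv2.INTER_AREA))
np.save('m2.npy',m,allow_pickle=True)
row(408,-104,33.5,-1.616)
```

```text
4.7 [ 408.62062877 -105.01959461  331.09924622] [ 3.14082674e+00  1.63526615e-04 -1.61681588e+00] 0.10340503543742233 [-0.41  0.32  2.12 -0.    0.7   1.21]
[-0.14  0.06 12.64] [ 0.03  0.   -0.09] dist 12.6
```

View pics/c2.png

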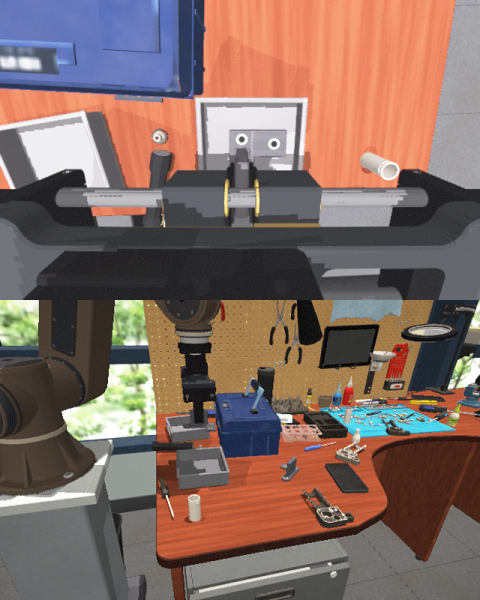

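The wrist view shows bracket B hanging level over the right bin (bin rim about (263–411, 129) in full-picture pixels), foot forward. The side view shows the gripper clear of the case. Lowering.

>>> arm_command:
  steps:
    - [-0.1,0,2,0,0,0]
    - [-0.1,0,5,0,0,0]
    - [-0.1,0,7.5,0,0,0]
    - [-0.1,0,9.5,0,0,0]
    - [-0.1,0,11,0,0,0]
    - [-0.1,0,12,0,0,0]
    - [-0.1,0,12.4,0,0,0]
    - [-0.1,0,12.6,0,0,0]
    - [-0.1,0,12.6,0,0,0]
    - [-0.1,0,12.6,0,0,0]

```text
t: 5.63
eef_pos: [408.5, -104.0, 206.1]
tcp_rot: [-3.141, -0.0, -1.617]
ft_force: [0.8, 1.4, -1.9]
opening: 0.103
```

>>> arm_command:
  steps:
    - [0,0,0,0,0,0]
    - [0,0,0,0,0,0]
    - [0,0,0,0,0,0]
    - [0,0,0,0,0,0]
    - [0,0,0,0,0,0]
  jaw: 4

```text
t: 6.05
eef_pos: [408.3, -103.7, 205.9]
tcp_rot: [-3.141, -0.0, -1.616]
ft_force: [0.1, 0.2, 0.1]
opening: 0.391
```

>>> arm_command:
  steps:
    - [0,0,-2,0,0,0]
    - [0,0,-5,0,0,0]
    - [0,0,-9,0,0,0]
    - [0,0,-13,0,0,0]
    - [0,0,-14,0,0,0]
    - [0,0,-14,0,0,0]
    - [0,0,-14,0,0,0]

```text
t: 6.63
eef_pos: [408.0, -103.5, 345.9]
tcp_rot: [-3.14, -0.001, -1.616]
ft_force: [-0.7, 0.4, -1.0]
opening: 0.421
```

Run:
```python
from h import *
s=state();print(s['t'],s['eef_pos'],s['opening'])
row(639,-181,165,-0.81)
```

```text
6.6333 [ 408.01767403 -103.54052897  345.89436902] 0.42133048113055127
[  6.69 -23.42   0.99] [ -0.06  -0.06 -46.19] dist 24.4
```

>>> arm_command:
  steps:
    - [6.7,-23.4,1,0,0,-46.2]
    - [6.7,-23.4,1,0,0,-46.2]
    - [6.7,-23.4,1,0,0,-46.2]
    - [6.7,-23.4,1,0,0,-46.2]
    - [6.7,-23.4,1,0,0,-46.2]
    - [6.7,-23.4,1,0,0,-46.2]
    - [6.7,-23.4,1,0,0,-46.2]
    - [6.7,-23.4,1,0,0,-46.2]
    - [6.7,-23.4,1,0,0,-46.2]
    - [6.7,-23.4,1,0,0,-46.2]
    - [6.7,-23.4,1,0,0,-46.2]
    - [6.7,-23.4,1,0,0,-46.2]

```text
t: 7.63
eef_pos: [638.5, -181.0, 335.9]
tcp_rot: [3.142, -0.0, -0.811]
ft_force: [-1.3, -0.5, 0.5]
opening: 0.418
```

Run:
```python
from h import *
s=state();print(s['t'],s['eef_pos'],s['tcp_rot'],s['joints'].round(2))
m,im=snap('wrist','w3.png');m2,im2=snap('top','t3.png')
o=np.zeros((400,780,3),np.uint8);o[:300,:480]=cv2.resize(im[:300],(480,300)) if 0 else im[50:350,80:560]
o[:300,480:]=cv2.resize(im2[205:285,300:380],(300,300),interpolation=cv2.INTER_CUBIC)
cv2.imwrite('pics/c3.png',o[:300,:,::-1])
np.save('m3.npy',m,allow_pickle=True)
row(639,-181,30,-0.81)
```

```text
7.6333 [ 638.54150722 -181.03643209  335.92338902] [ 3.14153989e+00 -8.95223943e-05 -8.10754446e-01] [-0.38  0.61  1.53 -0.    1.    0.44]
[ 1.000e-02 -2.000e-02  1.348e+01] [-0.01 -0.03 -0.02] dist 13.5
```

View pics/c3.png

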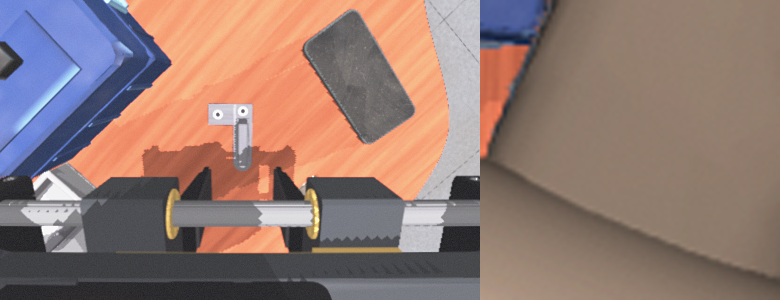

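The wrist view shows A centred between the fingers, with corners at full-picture (333,154), (288,154) and (288,175). The arm hides the bin in the top view. I'll check A's pose and the body's clearance to the case.

Run:
```python
from h import *
m=np.load('m3.npy',allow_pickle=True).item()
print(fit([(38,-11),(38,39),(14,39)],[at(m,u,v,5) for u,v in[(333,154),(288,154),(288,175)]]))
yaw=-.81;ax=np.array([np.cos(yaw),np.sin(yaw)]);ay=np.array([np.sin(yaw),-np.cos(yaw)])
for z in(115,60,0):
  for u,v in[(250,112),(180,165),(100,226)]:
    p=at(m,u,v,z)[:2]; d=p-[639,-181]; print(z,p.round(),'tool xy',(d@ax).round(),(d@ay).round())
```

```text
(array([ 638.3, -181.3]), np.float64(0.751), np.float64(0.4))
115 [659. -92.] tool xy -51.0 -76.0
115 [596. -79.] tool xy -104.0 -40.0
115 [516. -62.] tool xy -171.0 7.0
60 [652. -80.] tool xy -64.0 -79.0
60 [572. -63.] tool xy -132.0 -33.0
60 [469. -41.] tool xy -218.0 27.0
0 [644. -67.] tool xy -79.0 -82.0
0 [545. -46.] tool xy -163.0 -25.0
0 [418. -19.] tool xy -270.0 49.0
```

Pose agrees. The body keeps about 10 mm from the case, so I grip 3 mm further out along the rib to add a little.

>>> arm_command:
  steps:
    - [0,0.3,3,0,0,0]
    - [0,0.3,6,0,0,0]
    - [0,0.3,8.5,0,0,0]
    - [0,0.3,10.5,0,0,0]
    - [0,0.3,12,0,0,0]
    - [0,0.3,13,0,0,0]
    - [0,0.3,13.5,0,0,0]
    - [0,0.3,13.5,0,0,0]
    - [0,0.3,13.5,0,0,0]

```text
t: 8.48
eef_pos: [637.0, -183.4, 201.4]
tcp_rot: [-3.141, -0.001, -0.81]
ft_force: [0.5, -0.1, -0.3]
opening: 0.418
```

>>> arm_command:
  steps:
    - [0,0,0,0,0,0]
    - [0,0,0,0,0,0]
    - [0,0,0,0,0,0]
    - [0,0,0,0,0,0]
    - [0,0,0,0,0,0]
    - [0,0,0,0,0,0]
    - [0,0,0,0,0,0]
    - [0,0,0,0,0,0]
    - [0,0,0,0,0,0]
  jaw: 0

```text
t: 9.23
eef_pos: [636.9, -183.3, 201.0]
tcp_rot: [-3.142, -0.0, -0.81]
ft_force: [-1.8, 0.6, 4.2]
opening: 0.102
```

>>> arm_command:
  steps:
    - [0,0,-2,0,0,0]
    - [0,0,-5,0,0,0]
    - [0,0,-8,0,0,0]
    - [0,0,-11,0,0,0]
    - [0,0,-14,0,0,0]
    - [0,0,-16,0,0,0]
    - [0,0,-17,0,0,0]
    - [0,0,-17,0,0,0]
    - [0,0,-17,0,0,0]

```text
t: 9.98
eef_pos: [636.7, -183.2, 369.7]
tcp_rot: [3.141, 0.001, -0.81]
ft_force: [-0.1, -0.4, -2.4]
opening: 0.104
```

Run:
```python
from h import *
s=state();print(s['t'],s['eef_pos'],s['opening'],s['ft_force'])
f=row(418,-105,200,-1.2); f=row(394,147,160,-1.454,f); row(394,147,33.5,-1.454,f)
```

```text
9.9833 [ 636.67294023 -183.21852171  369.69902522] 0.104034913809576 [-0.12679258 -0.43038021 -2.36599244]
[-20.74  10.44  -0.14] [ 0.04  0.04 22.36] dist 23.2
[-24.36  -6.89   4.  ] [ 0.   -0.   14.55] dist 25.6
[ 0.   -0.   12.65] [0. 0. 0.] dist 12.6
```

Held. Going round: first to in front of the case, then left, over the left bin.

>>> arm_command:
  steps:
    - [-2,1,0,0,0,2]
    - [-5,2.5,0,0,0,5]
    - [-8.2,4.1,0,0,0,9]
    - [-11.4,5.7,0,0,0,12]
    - [-14.6,7.3,0,0,0,16]
    - [-17.6,8.8,0,0,0,19]
    - [-19.6,9.9,0,0,0,21]
    - [-20.7,10.4,0,0,0,22.4]
    - [-20.7,10.4,0,0,0,22.4]
    - [-20.7,10.4,0,0,0,22.4]

```text
t: 10.82
eef_pos: [418.9, -105.2, 370.0]
tcp_rot: [3.141, 0.001, -1.2]
ft_force: [0.4, 0.4, -2.6]
opening: 0.106
```

>>> arm_command:
  steps:
    - [-2,-0.6,0.3,0,0,1]
    - [-5,-1.4,0.8,0,0,3]
    - [-8.2,-2.3,1.3,0,0,5]
    - [-11.4,-3.2,1.9,0,0,7]
    - [-14.6,-4.1,2.4,0,0,9]
    - [-17.8,-5,2.9,0,0,11]
    - [-21,-5.9,3.4,0,0,12.5]
    - [-23.2,-6.6,3.8,0,0,14]
    - [-24.4,-6.9,4,0,0,14.5]
    - [-24.4,-6.9,4,0,0,14.5]
    - [-24.4,-6.9,4,0,0,14.5]
    - [-24.4,-6.9,4,0,0,14.5]

```text
t: 11.82
eef_pos: [395.5, 147.0, 330.3]
tcp_rot: [3.141, -0.0, -1.453]
ft_force: [-0.3, -0.2, -1.7]
opening: 0.102
```

Run:
```python
from h import *
s=state();print(s['t'],s['eef_pos'],s['tcp_rot'],s['opening'],s['joints'].round(2))
m,im=snap('wrist','w4.png');m2,im2=snap('top','t4.png')
o=np.vstack([im[:300,:],cv2.resize(im2[205:285,195:365],(640,300),interpolation=cv2.INTER_CUBIC)])
cv2.imwrite('pics/c4.png',o[:,:,::-1])
np.save('m4.npy',m,allow_pickle=True)
row(394,147,33.5,-1.454)
```

```text
11.8167 [395.49195374 146.97983488 330.27737208] [ 3.14096662e+00 -2.37647071e-04 -1.45317147e+00] 0.10229360574095404 [ 0.2   0.32  2.12 -0.    0.7   1.65]
[-0.05  0.13 12.58] [ 0.   -0.01 -0.03] dist 12.6
```

View pics/c4.png

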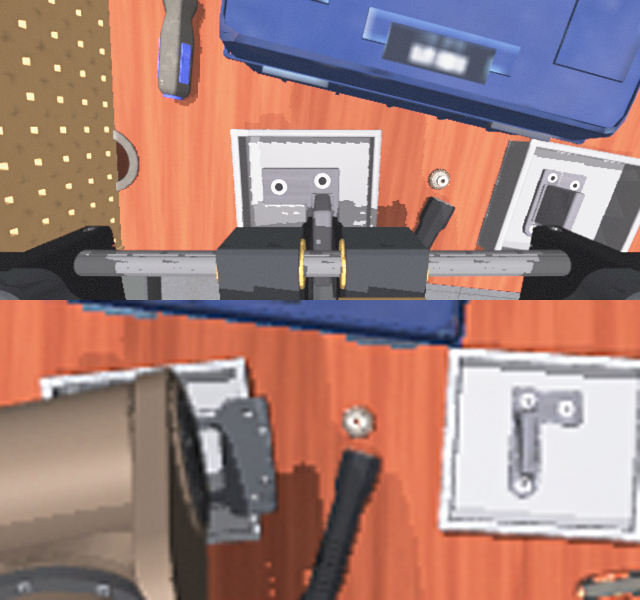

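B lies flat in the middle of the right bin with its rib up (top crop about (545,440)). A hangs over the left bin, parallel to its walls (rim corners (232,130) and (382,130) in the wrist view). Lowering.

>>> arm_command:
  steps:
    - [0,0.1,2,0,0,0]
    - [0,0.1,5,0,0,0]
    - [0,0.1,7.5,0,0,0]
    - [0,0.1,9.5,0,0,0]
    - [0,0.1,11,0,0,0]
    - [0,0.1,12,0,0,0]
    - [0,0.1,12.4,0,0,0]
    - [0,0.1,12.6,0,0,0]
    - [0,0.1,12.6,0,0,0]
    - [0,0.1,12.6,0,0,0]

```text
t: 12.75
eef_pos: [394.1, 147.0, 205.2]
tcp_rot: [-3.141, -0.0, -1.454]
ft_force: [-0.8, 0.0, -2.4]
opening: 0.105
```

>>> arm_command:
  steps:
    - [0,0,0,0,0,0]
    - [0,0,0,0,0,0]
    - [0,0,0,0,0,0]
    - [0,0,0,0,0,0]
    - [0,0,0,0,0,0]
  jaw: 4

```text
t: 13.17
eef_pos: [393.9, 147.2, 204.9]
tcp_rot: [-3.141, -0.0, -1.454]
ft_force: [-0.2, -0.4, -0.1]
opening: 0.386
```

>>> arm_command:
  steps:
    - [0,0,-2,0,0,0]
    - [0,0,-5,0,0,0]
    - [0,0,-9,0,0,0]
    - [0,0,-13,0,0,0]
    - [0,0,-17,0,0,0]
    - [0,0,-18,0,0,0]
    - [0,0,-18,0,0,0]
    - [0,0,-18,0,0,0]

```text
t: 13.83
eef_pos: [393.5, 147.2, 384.8]
tcp_rot: [-3.14, 0.0, -1.454]
ft_force: [0.3, -0.2, -0.8]
opening: 0.422
```

Run:
```python
from h import *
s=state();print(s['t'],s['eef_pos'],s['opening'])
row(420,-100,214,-1.6)
```

```text
13.8333 [393.48866379 147.16572194 384.77250579] 0.4218515712101202
[24.86  0.25 -0.05] [-0.07  0.01  8.38] dist 24.9
```

Moving aside to see the left bin.

>>> arm_command:
  steps:
    - [24.9,0.2,0,0,0,8]
    - [24.9,0.2,0,0,0,8]
    - [24.9,0.2,0,0,0,8]
    - [24.9,0.2,0,0,0,8]
    - [24.9,0.2,0,0,0,8]
    - [24.9,0.2,0,0,0,8]
    - [24.9,0.2,0,0,0,8]
    - [24.9,0.2,0,0,0,8]
    - [24.9,0.2,0,0,0,8]
    - [24.9,0.2,0,0,0,8]
    - [24.9,0.2,0,0,0,8]
    - [24.9,0.2,0,0,0,8]

```text
t: 14.83
eef_pos: [421.0, -99.2, 384.6]
tcp_rot: [3.141, 0.0, -1.591]
ft_force: [-0.4, 1.0, 0.3]
opening: 0.422
```

Run:
```python
from h import *
m,im=snap('wrist','w5.png');m2,im2=snap('top','t5.png')
o=np.vstack([im[:300,:],cv2.resize(im2[205:285,195:365],(640,300),interpolation=cv2.INTER_CUBIC)])
cv2.imwrite('pics/c5.png',o[:,:,::-1])
```

```text
(no output)
```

View pics/c5.png

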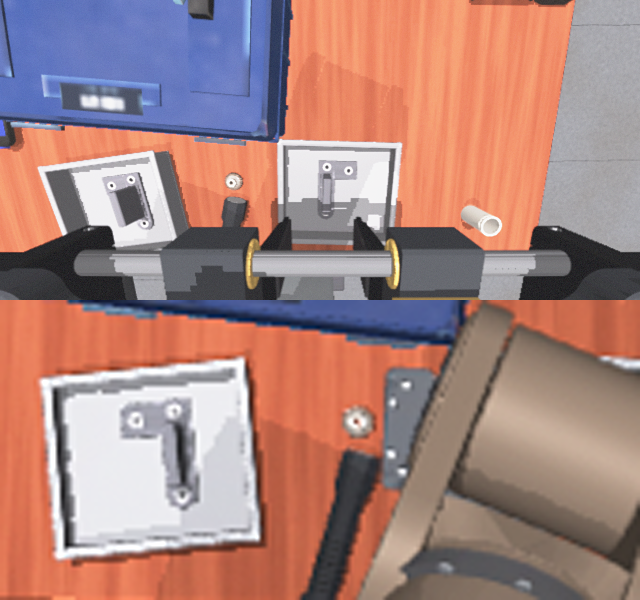

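Both brackets lie flat in their bins with ribs up: A, foot left, in the left bin at (160,450), and B, foot right, in the right bin at (335,190). The gripper is clear.

```bash
python3 -c "from cell import job_done; print(job_done())"
```

```text
the job is handed in; nothing more can be done
None
```

Both brackets are in their bins and the job is handed in. The right-hand bracket, the nearer one, went into the right bin, then the left-hand one into the left bin, at about 15 s on the robot's clock (limit 61 s).

The last wrist and top pictures show each bracket flat on its bin's floor with its rib upright, clear of the walls. The foot turns left in the left bin and right in the right bin. At hand-in the gripper was about 190 mm above the desk, touching nothing. Wrist force readings at the end of each move stayed below 5 N. Top and wrist camera measurements of the brackets agreed within about 3 mm, and no check failed.

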